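# Find the full fastener tin by weight

### The job

First lift the knobbed paperweight off the tin it is standing on and set it upright on the cork mat. Then heft the three closed tins of paper fasteners to find the heaviest, the full one, and finish still holding that tin up, upright and still, about 10 cm clear above the tray, with the other two standing upright in the tray. Never let a tin tip over, and leave the rest of the table as it is.

Things in the scene. Friction and masses are not known exactly. Their poses are not given: they have to be found in the camera images.
- tin_a_mid (a point): one of three closed round steel tins that look exactly alike: 80 mm tall, body 54 mm across, with a 57 mm wide lid band on the top 16 mm, standing upright on the tray's floor. The lid does not come off. This point is at the tin's centre, 40 mm above its foot; z runs up its axis. Each weighs between 0.1 and 0.6 kg; only the heaviest weighs over 0.4 kg, at least 0.1 kg more than the next. The contents do not shift inside
- tin_b_mid (a point): one of three closed round steel tins that look exactly alike: 80 mm tall, body 54 mm across, with a 57 mm wide lid band on the top 16 mm, standing upright on the tray's floor. The lid does not come off. This point is at the tin's centre, 40 mm above its foot; z runs up its axis. Each weighs between 0.1 and 0.6 kg; only the heaviest weighs over 0.4 kg, at least 0.1 kg more than the next. The contents do not shift inside
- tin_c_mid (a point): one of three closed round steel tins that look exactly alike: 80 mm tall, body 54 mm across, with a 57 mm wide lid band on the top 16 mm, standing upright on the tray's floor. The lid does not come off. This point is at the tin's centre, 40 mm above its foot; z runs up its axis. Each weighs between 0.1 and 0.6 kg; only the heaviest weighs over 0.4 kg, at least 0.1 kg more than the next. The contents do not shift inside
- tin_a: the same tin as tin_a_mid; its origin is the centre of the tin's foot
- tin_b: the same tin as tin_b_mid; its origin is the centre of the tin's foot
- tin_c: the same tin as tin_c_mid; its origin is the centre of the tin's foot
- tray: low open tray of grey painted steel that holds the three tins, 110 mm (its x) by 340 mm (its y), walls 18 mm high and 4 mm thick, floor 4 mm thick, fixed to the table. Origin: centre of its underside, on the table; z up. The tins stand in one row along its y axis, about 110 mm apart (at about -110, 0 and +110 mm), in any order
- weight_knob (a point): the grip knob of a dark steel paperweight of 0.4 kg that stands upright on the lid of one of the tins (any of the three places). Foot disc 52 mm across and 20 mm high, neck 18 mm across, then an upright cylindrical knob 26 mm across from 34 to 62 mm above its foot; 62 mm high in all. This point is the centre of the knob, 48 mm above the foot
- weight: the same paperweight; its origin is the centre of its foot
- mat_top (a point): centre of the top face of a square cork mat, 150 by 150 mm and 3 mm thick, fixed on the table to the left of the tray; x and y along its sides
- tape: bystander: loose roll of paper tape lying flat, 64 mm across, 20 mm high, between tray and mat. Origin at its underside
- pen_cup: bystander: round dark steel pen cup, 72 mm across, 95 mm high, pens up to 155 mm, beyond the tray. Origin at its underside
- stapler: bystander: stapler, 36 by 130 mm, 50 mm high, beyond the tray. Origin at its underside
- eraser: bystander: eraser, 22 by 55 mm, 13 mm high, on the robot's side, between tray and mat. Origin at its underside
Mind the look-alikes: they are no part of the job. What is shaped like the weight but red is not meant.

How it is judged (in metres and radians):
On the way, in this order (a step that is already met when the one before it is completed fails the run):
1. the paperweight stands upright on the cork mat, let go (height (world z) of weight_knob below 0.058 m and angle between weight_knob's own z axis and vertical below 0.15 rad and x of weight_knob in the frame of mat_top between -0.06 and 0.06 m and y of weight_knob in the frame of mat_top between -0.06 and 0.06 m and contact force between weight and the fingers below 0.1 N), for 0.2 s.
2. the heaviest tin is held up clear of the tray: the two left standing in the tray each press on it with under 3.9 N (under 0.4 kg) (((height (world z) of tin_a_mid above 0.135 m and contact force between tin_a and the fingers above 1 N and angle between tin_a_mid's own z axis and vertical below 0.5 rad and linear speed of tin_a below 0.05 m/s and contact force between tin_b and tray between 0.4 and 3.9 N and contact force between tin_c and tray between 0.4 and 3.9 N) or (height (world z) of tin_b_mid above 0.135 m and contact force between tin_b and the fingers above 1 N and angle between tin_b_mid's own z axis and vertical below 0.5 rad and linear speed of tin_b below 0.05 m/s and contact force between tin_a and tray between 0.4 and 3.9 N and contact force between tin_c and tray between 0.4 and 3.9 N) or (height (world z) of tin_c_mid above 0.135 m and contact force between tin_c and the fingers above 1 N and angle between tin_c_mid's own z axis and vertical below 0.5 rad and linear speed of tin_c below 0.05 m/s and contact force between tin_a and tray between 0.4 and 3.9 N and contact force between tin_b and tray between 0.4 and 3.9 N))), for 0.2 s.
At the end, for the whole second after the job is handed in: The heaviest tin is held in the gripper, still, within 28 degrees of upright, its foot 95 mm or more above the table, touching nothing else; the other two (each under 0.4 kg) stand let go in the tray; the paperweight stands let go on the mat, within 60 mm of its centre along each side (all of step 1 and (((height (world z) of tin_a_mid above 0.135 m and contact force between tin_a and the fingers above 1 N and angle between tin_a_mid's own z axis and vertical below 0.5 rad and linear speed of tin_a below 0.05 m/s and contact force between tin_b and tray between 0.4 and 3.9 N and contact force between tin_c and tray between 0.4 and 3.9 N) and (contact force between tin_a and weight below 0.1 N and contact force between tin_a and pen_cup below 0.1 N and contact force between tin_a and tin_b below 0.1 N and contact force between tin_a and tin_c below 0.1 N) and (height (world z) of each of tin_b_mid, tin_c_mid below 0.05 m and angle between each of tin_b_mid, tin_c_mid's own z axis and vertical below 0.1 rad and contact force between each of tin_b, tin_c and the fingers below 0.1 N and x of tin_b_mid in the frame of tray between -0.045 and 0.045 m and y of tin_b_mid in the frame of tray between -0.16 and 0.16 m and x of tin_c_mid in the frame of tray between -0.045 and 0.045 m and y of tin_c_mid in the frame of tray between -0.16 and 0.16 m)) or ((height (world z) of tin_b_mid above 0.135 m and contact force between tin_b and the fingers above 1 N and angle between tin_b_mid's own z axis and vertical below 0.5 rad and linear speed of tin_b below 0.05 m/s and contact force between tin_a and tray between 0.4 and 3.9 N and contact force between tin_c and tray between 0.4 and 3.9 N) and (contact force between tin_b and weight below 0.1 N and contact force between tin_b and pen_cup below 0.1 N and contact force between tin_b and tin_a below 0.1 N and contact force between tin_b and tin_c below 0.1 N) and (height (world z) of each of tin_a_mid, tin_c_mid below 0.05 m and angle between each of tin_a_mid, tin_c_mid's own z axis and vertical below 0.1 rad and contact force between each of tin_a, tin_c and the fingers below 0.1 N and x of tin_a_mid in the frame of tray between -0.045 and 0.045 m and y of tin_a_mid in the frame of tray between -0.16 and 0.16 m and x of tin_c_mid in the frame of tray between -0.045 and 0.045 m and y of tin_c_mid in the frame of tray between -0.16 and 0.16 m)) or ((height (world z) of tin_c_mid above 0.135 m and contact force between tin_c and the fingers above 1 N and angle between tin_c_mid's own z axis and vertical below 0.5 rad and linear speed of tin_c below 0.05 m/s and contact force between tin_a and tray between 0.4 and 3.9 N and contact force between tin_b and tray between 0.4 and 3.9 N) and (contact force between tin_c and weight below 0.1 N and contact force between tin_c and pen_cup below 0.1 N and contact force between tin_c and tin_a below 0.1 N and contact force between tin_c and tin_b below 0.1 N) and (height (world z) of each of tin_a_mid, tin_b_mid below 0.05 m and angle between each of tin_a_mid, tin_b_mid's own z axis and vertical below 0.1 rad and contact force between each of tin_a, tin_b and the fingers below 0.1 N and x of tin_a_mid in the frame of tray between -0.045 and 0.045 m and y of tin_a_mid in the frame of tray between -0.16 and 0.16 m and x of tin_b_mid in the frame of tray between -0.045 and 0.045 m and y of tin_b_mid in the frame of tray between -0.16 and 0.16 m)))); the arm keeps its last pose, push and grip.
It fails at once if a tin tips over (angle between any of tin_a_mid, tin_b_mid, tin_c_mid's own z axis and vertical above 0.7 rad).
It fails at once if a bystander is moved by more than 30 mm (distance of any of tape, pen_cup, stapler, eraser from where it was at the start of the episode above 0.03 m).
It also fails if it takes over 72 s, if anything falls off the work surface, if the arm or the gripper's body presses on something with over 40 N, if the wrist force passes 120 N, or if a joint passes its speed limit or range.

### The arm

A 7-joint arm with a two-finger parallel gripper is mounted at the origin on the work surface. World frame = base frame: x ahead of the robot, y to its left, z up, the work surface at z = 0. Lengths are in mm, angles in rad, forces in N, time in s.
With the tool pointing down it reaches from about 350 to 775 mm from the base axis. Payload 3.1 kg.
Tool frame: the origin (TCP) lies between the finger pads; the fingertips stand 19 mm ahead of it and the grasp point (between the pads) is the TCP; z points along the fingers, y is the line along which they close (so a half turn about z gives the same grasp; the last joint's range is limited). The gripper opens to 85 mm and grips with 20 to 120 N. Pads are 22 mm wide; open, the fingers measure 114 mm over their backs; the gripper's body (76 mm by 85 mm) begins 54 mm behind the grasp point. The pads swing forward as they close: fully open they stand 13 mm farther back than shut.
Start: joints at [1.279, 0.311, 0.014, 1.512, -0.004, 1.319, -0.027], TCP at [135.998, -532.937, 225.904] pointing down, gripper open.
Joint ranges: [-2.7, 2.7], [-0.3, 1.91], [-1.27, 1.3], [0.12, 2.57], [-1.44, 4.58], [0.2, 2.03], [-3.05, 3.05]. Speed limits (rad/s): [2.79, 2.79, 3.14, 3.14, 3.14, 3.14, 3.14].

### API

Orientations are given as a unit quaternion [w, x, y, z].
In Python, from cell import ctrl gives the robot as it stands. The module is installed in compiled form; this text tells all that it offers.
- The arm moves only by the tool send_rows, never from a script. Its argument "moves" is text: rows parted by semicolons, each of 7 numbers parted by spaces: the shift along the tool's x, y, z in m, then the turn, a rotation vector about the tool's x, y, z in rad, then the opening, from -1 (shut) to 1 (fully open). In form: dx dy dz wx wy wz jaw; .... A call has 1 to 10 rows; each row shifts and turns the commanded pose from where the row before left it, along the tool's axes as they then stand; what a row does not reach is not made up. A row lasts 1/10 s, in which the tool goes at most 50 mm and 8.59 degrees, less where a joint would pass 70% of its speed; a pose out of reach is approached as far as the arm can. A call with a gripper value outside its range is refused whole. The fingers move at their own pace and stop on an object; "force" is the grip in N (left out, the last holds). Time passes only in rows, so rows that do not move let the fingers close. It gives the time, the measured TCP pose, the force, the opening and the grip force at its end, in the units of the state.
- ctrl.get_obs(): the state, without advancing time (a new reading comes with each control period).
- ctrl.get_image(name): name is "scene" or "top"; returns the picture (400x640x3 uint8, blue, green, red); there is no depth.
- ctrl.camera_params(name): a dict with "fx", "fy", "cx", "cy" (pixels), "dist" ([k1, k2, p1, p2, k3] as OpenCV has them; the pictures are not rectified), "rvec" (rotation vector, rad) and "tvec" (3), from world to camera coordinates, as OpenCV has them. Camera axes: x right, y down, z forward; pixel columns grow to the right and rows downward; lengths in mm; the calibration is good to about 2 mm. A picture is of the moment at which its call begins. camera_params takes no time and is no camera call.
- ctrl.finish_job(): hands the job in; it is judged then, once.
The state is a dict: "time_s": time; "joint_pos": joint angles; "dq": joint speeds; "joint_torque": joint torques, N m; "tool_pos": TCP position; "ee_rot": TCP orientation; "ft_force": force on the tool from outside, world axes, zero at the start; "torque": the same for the moment, N m; "grip_width": opening from 0.0 (shut) to 1.0 (fully open); "grip_force": force on a finger pad.
Only numpy, scipy, OpenCV 4.12 (cv2) and the standard library are available. Lean on these libraries where they do the work, as an engineer would, in place of code of your own. Each camera call takes 0.05 s, during which the arm holds its last target. There are 200 camera calls.

## Working session

There is one attempt and no reset: what is moved stays moved. The work goes in short steps, Python scripts to look and compute and a tool call to move; the robot and the scene stay as the last step left them, time stands still between calls to the robot, and variables do not carry over. Pictures are saved under pics/ and viewed, at most 10 in all, crops included, and the job is handed in when it is done.

Besides the shell and the picture viewer there is one more tool, called after "Call:" as a command line: name --argument value ..., lists and objects as JSON in quotes. send_rows: Moves the arm, as the interface text tells. Its arguments: {"type":"object","properties":{"moves":{"type":"string"},"force":{"type":"number"}},"required":["moves"]}

```bash
mkdir -p pics; python3 - <<'E'
from cell import ctrl
import cv2
for n in("scene","top"):
    cv2.imwrite(f"pics/{n}0.png",ctrl.get_image(n)); p=ctrl.camera_params(n)
    R=cv2.Rodrigues(p["rvec"])[0]; print(n,p,"pos",-R.T@p["tvec"])
o=ctrl.get_obs();print(o)
E
```

```text
scene {'fx': 414.1012888146252, 'fy': 414.1012888146252, 'cx': 324.777548123204, 'cy': 200.3107159028261, 'dist': array([-0.00692005,  0.        ,  0.        ,  0.        ,  0.        ]), 'rvec': array([ 1.37062746,  2.09302504, -0.96711136]), 'tvec': array([ 226.79785004, -262.51070254, 1433.93877282])} pos [1244.56834133  300.28186976  733.0825195 ]
top {'fx': 482.5077795528957, 'fy': 482.5077795528957, 'cx': 311.9046008417716, 'cy': 202.6664509037668, 'dist': array([0.02308581, 0.        , 0.        , 0.        , 0.        ]), 'rvec': array([ 2.15971326, -2.10348556,  0.22000113]), 'tvec': array([  -8.35649938,  597.2224158 , 1029.54960477])} pos [ 395.2229536   25.0601268 1122.4471661]
{'time_s': 0.1, 'joint_pos': array([ 1.27929047,  0.31165201,  0.01404127,  1.51290081, -0.00442802,
        1.31920065, -0.02724745]), 'dq': array([-9.87715897e-04, -1.86073933e-03,  1.07118092e-03, -3.33677771e-03,
       -4.98643706e-05,  1.13080080e-03, -1.62668240e-04]), 'joint_torque': array([ 9.47949375e-04, -3.80853367e+01,  1.46861337e-01, -2.31242555e+01,
        1.23779886e-02,  8.13056045e-03,  8.26304955e-06]), 'tool_pos': array([ 135.80160566, -532.28288807,  224.92469941]), 'ee_rot': array([-1.05107198e-03,  9.92210692e-01,  1.24566480e-01, -1.70822754e-04]), 'ft_force': array([-0.20717273, -0.17351287,  0.50358123]), 'torque': array([-0.02466635,  0.02668901, -0.01334129]), 'grip_force': 0.0, 'grip_width': 0.9984375086408103}
```

View pics/scene0.png

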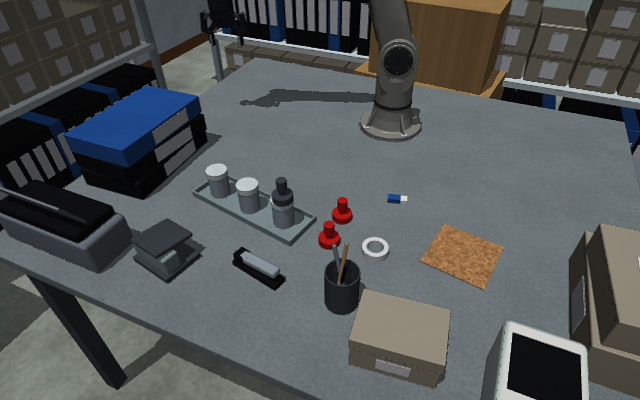

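View pics/top0.png

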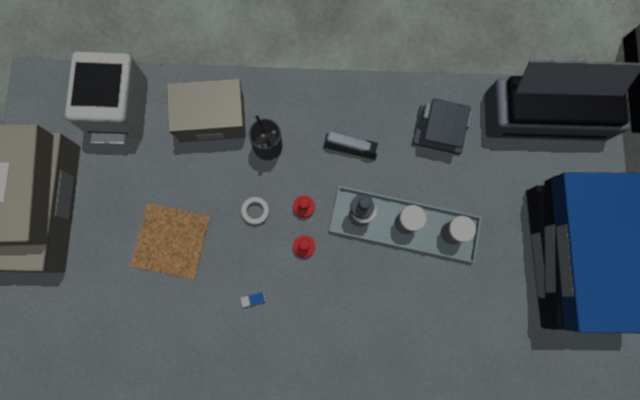

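The top view shows the tins at (362,212), (411,219) and (460,229) and the mat centred near (170,241). Candidates for the weight are the dark knobbed piece on a tin (scene 282,190; top 362,207), the red look-alikes (scene 342,209 and 329,235; top 304,206 and 304,246) and the pen cup (top 265,138). I choose the dark one on the tin and will check it in a close crop.

```bash
python3 - <<'E'
import cv2,numpy as np
s=cv2.imread("pics/scene0.png")[150:245,185:345];t=cv2.imread("pics/top0.png")[178:270,325:485]
f=lambda a,x0,y0:[(cv2.putText(b,str(x0+i),(i*5,10),0,.4,(0,255,255)),cv2.line(b,(i*5,0),(i*5,b.shape[0]),(0,255,255) if i%20==0 else (0,120,120),1)) for b in [a] for i in range(0,160,20)]+[(cv2.putText(a,str(y0+j),(0,j*5+10),0,.4,(0,255,0)),cv2.line(a,(0,j*5),(a.shape[1],j*5),(0,160,0),1)) for j in range(0,90,20)]
out=[]
for im,x0,y0,n in((s,185,150,"cs"),(t,325,178,"ct")):
    b=cv2.resize(im,None,fx=5,fy=5,interpolation=cv2.INTER_CUBIC); b=cv2.convertScaleAbs(b,alpha=1.5,beta=20); f(b,x0,y0); cv2.imwrite(f"pics/{n}.png",b)
E
```

```text
(no output)
```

View pics/cs.png

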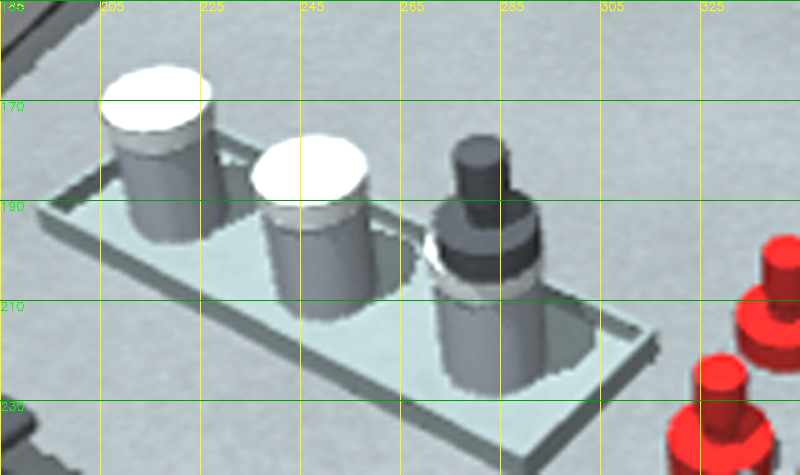

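View pics/ct.png

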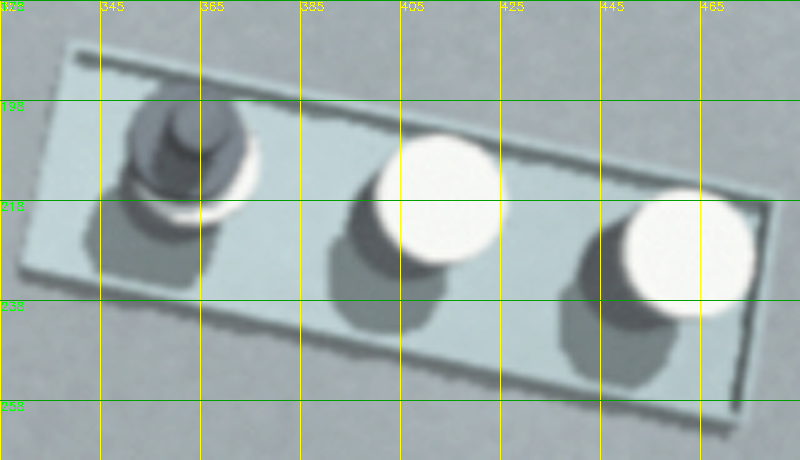

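The close crops confirm the choice: the dark weight stands on the left tin (top view), with its knob top at (365,203) top and (281,180) scene. The other lids are at (413,218) and (463,229) top, and (247,184) and (216,170) scene. The red ones are excluded.

```bash
cat >h.py <<'E'
from cell import ctrl
import cv2,numpy as np
P={n:ctrl.camera_params(n) for n in("scene","top")}
def ray(n,uv):
    p=P[n];K=np.array([[p["fx"],0,p["cx"]],[0,p["fy"],p["cy"]],[0,0,1]])
    x=cv2.undistortPoints(np.array([[uv]],float),K,p["dist"])[0,0]
    R=cv2.Rodrigues(p["rvec"])[0];d=R.T@[x[0],x[1],1];return -R.T@p["tvec"],d/np.linalg.norm(d)
def tri(a,b):
    (o,d),(q,e)=ray("scene",a),ray("top",b)
    s,t=np.linalg.lstsq(np.c_[d,-e],q-o,rcond=None)[0];x,y=o+s*d,q+t*e
    return (x+y)/2,np.linalg.norm(x-y)
def plane(n,uv,z):
    o,d=ray(n,uv);return o+d*(z-o[2])/d[2]
E
python3 - <<'E'
from h import *
np.set_printoptions(precision=1,suppress=True)
k=-.4
for n,a,b in(("knobtop",(281,179.8),(365,203)),("mid lid",(247,184.2),(413.2,217.8)),("far lid",(216.2,169.8),(463,228.8))):print(n,*tri(np.array(a)+k,np.array(b)+k))
print("leftlid@84",plane("top",(363.8,209.6),84), "disc@104",plane("top",(361.8,205.6),104))
print("mat");m=[(147,206),(209,212),(195,277),(131,267)];s=[(443,227),(502,244),(487,286),(421,257)]
for c in m:print(plane("top",c,3))
for c in s:print(" s",plane("scene",c,3))
print("matc",sum(plane("top",c,3) for c in m)/4,sum(plane("scene",c,3) for c in s)/4)
t=[plane("top",c,18) for c in[(338.6,185.6),(479.6,217.6),(471.6,263.6),(328.6,232.6)]]
print("tray",*t,sum(t)/4)
for n,c in(("red1",(304,203)),("red2",(304,243))):print(n,plane("top",c,62))
print("tape",plane("top",(255,211),20),"eraser",plane("top",(252,300),10))
R=cv2.Rodrigues
from scipy.spatial.transform import Rotation as Q
q=ctrl.get_obs()["ee_rot"];print(Q.from_quat(q,scalar_first=True).as_matrix())
E
```

```text
knobtop [ 584.7 -101.8  142.6] 3.1432468204923496
mid lid [ 566.4 -215.2   80.9] 2.2221880597933863
far lid [ 545.3 -324.1   80.2] 2.206955084922086
leftlid@84 [ 579.7 -106.1   84. ] disc@104 [584.8 -99.2 104. ]
mat
[588.4 391.3   3. ]
[578.2 246.7   3. ]
[427.4 268.7   3. ]
[446.5 414.8   3. ]
 s [439.8 270.4   3. ]
 s [442.  412.9   3. ]
 s [586.3 395.8   3. ]
 s [560.8 243.5   3. ]
matc [510.1 330.4   3. ] [507.2 330.7   3. ]
tray [647.  -54.9  18. ] [ 580.2 -384.3   18. ] [ 473.1 -361.6   18. ] [535.3 -33.4  18. ] [ 558.9 -208.5   18. ]
red1 [594.8  25.2  62. ]
red2 [505.3  22.7  62. ]
tape [580.7 137.8  20. ] eraser [379.1 136.1  10. ]
[[ 1.   0.2 -0. ]
 [ 0.2 -1.   0. ]
 [-0.  -0.  -1. ]]
```

Call:
send_rows --moves "0 0 -0.005 0 0 0.105 1; 0 0 -0.005 0 0 0.105 1; 0 0 -0.005 0 0 0.105 1; 0 0 0 0 0 0.105 1; 0 0 0 0 0 0 1" --force 60

```text
time_s: 0.6
tool_pos: [135.9, -532.7, 240.5]
ee_rot: [-0.0, 0.996, -0.085, -0.0]
ft_force: [-0.6, 0.1, 0.1]
grip_width: 1.001
grip_force: 0.0
```

```bash
cat >go.py <<'E'
import sys,numpy as np
from cell import ctrl
from scipy.spatial.transform import Rotation as Q
o=ctrl.get_obs();R=Q.from_quat(o["ee_rot"],scalar_first=True)
np.set_printoptions(precision=4,suppress=True)
t=np.array(sys.argv[1:4],float)
want=Q.from_matrix(np.array([[.985,-.17,0],[-.17,-.985,0],[0,0,-1]]).T)
print("t",o["time_s"],"pos",o["tool_pos"],"F",o["ft_force"],"w",o["grip_width"],o["grip_force"])
print("shift m",R.inv().apply(t-o["tool_pos"])/1000,"rot",(R.inv()*want).as_rotvec())
E
python3 go.py 584 -101.5 225
```

```text
t 0.6 pos [ 135.9284 -532.6572  240.5141] F [-0.5552  0.1348  0.1154] w 1.000823805389179 0.0
shift m [ 0.3687 -0.5007  0.0157] rot [-0.0007  0.0005  0.0009]
```

Call:
send_rows --moves "0.012 -0.016 0 0 0 0 1; 0.023 -0.031 0 0 0 0 1; 0.023 -0.031 0 0 0 0 1; 0.023 -0.031 0 0 0 0 1; 0.023 -0.031 0 0 0 0 1; 0.023 -0.031 0 0 0 0 1; 0.023 -0.031 0 0 0 0 1; 0.023 -0.031 0 0 0 0 1; 0.023 -0.031 0 0 0 0 1; 0.023 -0.031 0 0 0 0 1"

```text
time_s: 1.6
tool_pos: [402.4, -277.9, 240.6]
ee_rot: [-0.0, 0.996, -0.084, -0.0]
ft_force: [0.3, -0.4, -0.4]
grip_width: 1.0
grip_force: 0.0
```

Call:
send_rows --moves "0.023 -0.031 0 0 0 0 1; 0.023 -0.031 0 0 0 0 1; 0.023 -0.031 0 0 0 0 1; 0.023 -0.031 0 0 0 0 1; 0.023 -0.031 0 0 0 0 1; 0.023 -0.031 0 0 0 0 1; 0.011 -0.018 0 0 0 0 1; 0 0 0 0 0 0 1; 0 0 0 0 0 0 1"

```text
time_s: 2.5
tool_pos: [582.7, -103.6, 240.2]
ee_rot: [0.0, 0.996, -0.084, -0.001]
ft_force: [0.2, -0.7, -0.4]
grip_width: 0.996
grip_force: 0.0
```

```bash
python3 go.py 584 -101.5 133
```

```text
t 2.5 pos [ 582.7182 -103.5613  240.1578] F [ 0.1756 -0.6912 -0.3625] w 0.9960804336256653 0.0
shift m [ 0.0011 -0.0023  0.1072] rot [0.0007 0.0017 0.0029]
```

Call:
send_rows --moves "0.001 -0.002 0.015 0 0 0 1; 0 0 0.025 0 0 0 1; 0 0 0.025 0 0 0 1; 0 0 0.025 0 0 0 0.5; 0 0 0.012 0 0 0 0.3; 0 0 0.005 0 0 0 0; 0 0 0 0 0 0 0; 0 0 0 0 0 0 0; 0 0 0 0 0 0 0"

```text
time_s: 3.4
tool_pos: [585.5, -101.8, 135.4]
ee_rot: [0.0, 0.996, -0.085, 0.001]
ft_force: [-0.5, -0.8, 0.3]
grip_width: 0.499
grip_force: 0.0
```

```bash
python3 go.py 584 -101.5 133; python3 - <<'E'
from h import *
a=ctrl.get_image("scene")[130:230,230:330];b=ctrl.get_image("top")[160:260,310:410]
cv2.imwrite("pics/g1.png",cv2.convertScaleAbs(np.hstack([cv2.resize(x,(400,400),interpolation=cv2.INTER_CUBIC) for x in(a,b)]),alpha=1.5,beta=20))
E
```

```text
t 3.4 pos [ 585.5295 -101.8084  135.4001] F [-0.4668 -0.7952  0.3104] w 0.49917225515612995 0.0
shift m [-0.0016 -0.      0.0024] rot [ 0.     -0.0029  0.0008]
```

View pics/g1.png

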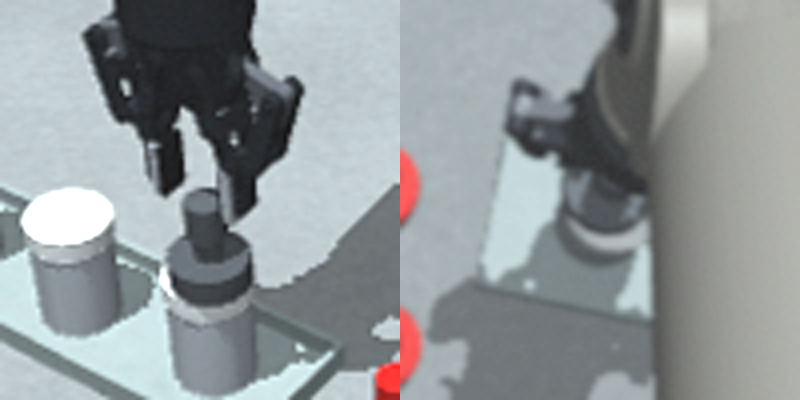

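```bash
python3 - <<'E'
from h import *
p=P["scene"];K=np.array([[p["fx"],0,p["cx"]],[0,p["fy"],p["cy"]],[0,0,1]])
r=np.array([.17,.985,0]);c=np.array([585,-102,0.])
for s in(-21,21):
  for z in(117,125,133):
    X=c+r*s+[0,0,z];u=cv2.projectPoints(X[None],p["rvec"],p["tvec"],K,p["dist"])[0][0,0];print(s,z,(u-[230,130])*4)
E
```

```text
-21 117 [179.86646746 220.38935227]
-21 125 [178.77055526 209.85612879]
-21 133 [177.66315267 199.2114006 ]
21 117 [235.83220467 244.70406735]
21 125 [235.01619741 234.10846566]
21 133 [234.19147057 223.39858669]
```

The scene crop shows the fingertips at about (165,190) and (238,220) with the knob at (202,205). They may sit slightly high or behind the knob, so I'm enlarging to check.

```bash
python3 - <<'E'
from h import *
for z in (170,190,210): print(plane("top",(341,187),z))
b=ctrl.get_image("scene")[160:205,258:308]
cv2.imwrite("pics/g2.png",cv2.convertScaleAbs(cv2.resize(b,None,fx=12,fy=12,interpolation=cv2.INTER_CUBIC),alpha=2.2,beta=40))
E
```

```text
[609.57602817 -48.81080927 170.        ]
[605.07492654 -47.25962746 190.        ]
[600.57382491 -45.70844565 210.        ]
```

View pics/g2.png

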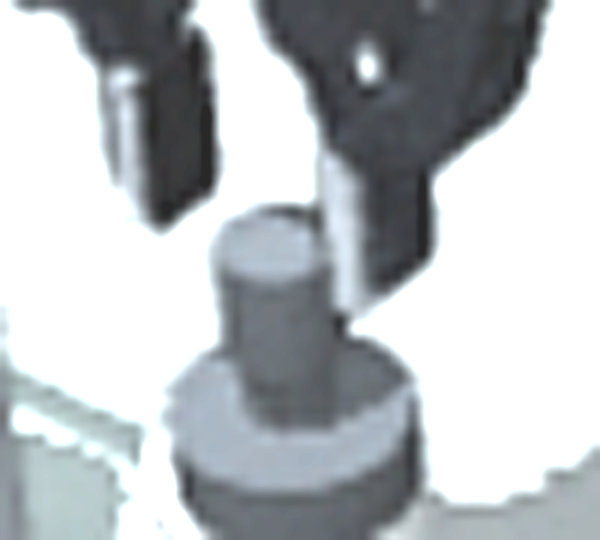

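```bash
python3 - <<'E'
from h import *
for z in(115,120,125,130,135):
    a=plane("scene",(270.5,178.8),z);b=plane("scene",(288.4,185),z)
    print(z,[ (round((x-[585.5,-101.8,0])@[.985,-.17,0]),round((x-[585.5,-101.8,0])@[.17,.985,0])) for x in(a,b)])
E
```

```text
115 [(-16, -48), (-20, 4)]
120 [(-11, -43), (-15, 8)]
125 [(-6, -39), (-11, 12)]
130 [(-1, -34), (-6, 16)]
135 [(4, -30), (-1, 20)]
```

The enlarged crop suggests the tips sit higher than the readings imply, at about the knob's top. Lowering 9 mm is safe under either reading, so I'll do that and then close.

Call:
send_rows --moves "0 0 0.003 0 0 0 0; -0.001 0 0.003 0 0 0 0; 0 0 0.003 0 0 0 0; 0 0 0 0 0 0 0; 0 0 0 0 0 0 -1; 0 0 0 0 0 0 -1; 0 0 0 0 0 0 -1; 0 0 0 0 0 0 -1; 0 0 0 0 0 0 -1; 0 0 0 0 0 0 -1" --force 40

```text
time_s: 4.55
tool_pos: [583.6, -101.2, 125.0]
ee_rot: [-0.0, 0.996, -0.085, 0.0]
ft_force: [0.5, -0.1, -0.9]
grip_width: 0.283
grip_force: 39.6
```

```bash
python3 go.py 584 -101.5 133; python3 - <<'E'
from h import *
b=ctrl.get_image("scene")[150:215,248:318]
cv2.imwrite("pics/g3.png",cv2.convertScaleAbs(cv2.resize(b,None,fx=9,fy=9,interpolation=cv2.INTER_CUBIC),alpha=1.5,beta=30))
E
```

```text
t 4.55 pos [ 583.6397 -101.2354  124.9553] F [ 0.4923 -0.1037 -0.9216] w 0.2832420633210816 39.583173394203186
shift m [ 0.0004  0.0002 -0.008 ] rot [-0.0003 -0.0002  0.001 ]
```

View pics/g3.png

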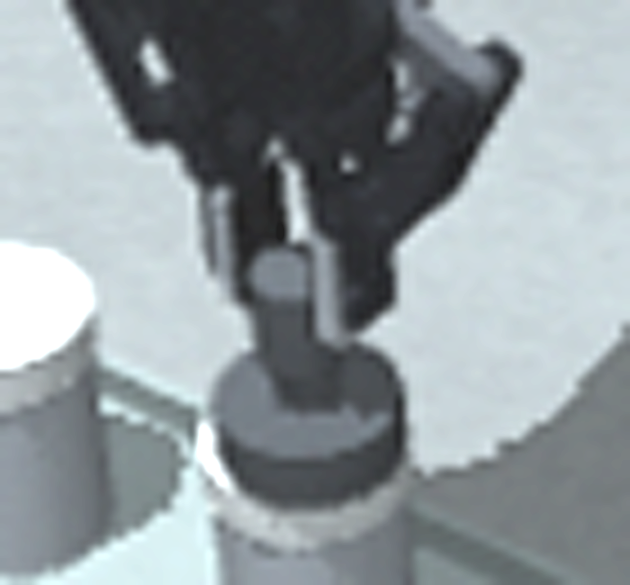

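The knob is held at width 0.28 (about 24 mm) between the pads. Now I'll lift it.

Call:
send_rows --moves "0 0 0 0 0 0 -1; 0 0 0 0 0 0 -1; 0 0 -0.003 0 0 0 -1; 0 0 -0.007 0 0 0 -1; 0 0 -0.015 0 0 0 -1; 0 0 -0.02 0 0 0 -1; 0 0 -0.02 0 0 0 -1; 0 0 -0.02 0 0 0 -1; 0 0 -0.01 0 0 0 -1; 0 0 0 0 0 0 -1" --force 60

```text
time_s: 5.6
tool_pos: [584.4, -101.8, 221.5]
ee_rot: [0.0, 0.996, -0.085, 0.002]
ft_force: [0.8, -0.0, -3.6]
grip_width: 0.281
grip_force: 59.1
```

```bash
python3 go.py 508.5 330.5 215
```

```text
t 5.6 pos [ 584.3738 -101.8003  221.4799] F [ 0.8315 -0.0442 -3.6447] w 0.28065296313284777 59.06821131706238
shift m [-0.1482 -0.4132  0.0059] rot [ 0.0002 -0.0032  0.0004]
```

Call:
send_rows --moves "-0.004 -0.01 0 0 0 0 -1; -0.008 -0.022 0 0 0 0 -1; -0.011 -0.03 0 0 0 0 -1; -0.011 -0.03 0 0 0 0 -1; -0.011 -0.03 0 0 0 0 -1; -0.011 -0.03 0 0 0 0 -1; -0.011 -0.03 0 0 0 0 -1; -0.011 -0.03 0 0 0 0 -1; -0.011 -0.03 0 0 0 0 -1; -0.011 -0.03 0 0 0 0 -1"

```text
time_s: 6.6
tool_pos: [528.9, 185.1, 218.2]
ee_rot: [0.001, 0.996, -0.084, -0.002]
ft_force: [0.5, -0.1, -4.1]
grip_width: 0.274
grip_force: 59.2
```

Call:
send_rows --moves "-0.011 -0.03 0 0 0 0 -1; -0.011 -0.03 0 0 0 0 -1; -0.011 -0.03 0 0 0 0 -1; -0.008 -0.022 0 0 0 0 -1; -0.006 -0.018 0 0 0 0 -1; -0.003 -0.011 0 0 0 0 -1; 0 0 0 0 0 0 -1; 0 0 0 0 0 0 -1; 0 0 0 0 0 0 -1"

```text
time_s: 7.5
tool_pos: [506.4, 328.8, 219.5]
ee_rot: [0.001, 0.996, -0.086, 0.0]
ft_force: [0.6, -0.0, -3.8]
grip_width: 0.271
grip_force: 59.3
```

```bash
python3 go.py 508.5 330.5 50
```

```text
t 7.5 pos [506.4085 328.8498 219.4943] F [ 0.6213 -0.0434 -3.7564] w 0.2708466848156986 59.253464341163635
shift m [ 0.0017 -0.0023  0.1695] rot [ 0.002  -0.0004 -0.0019]
```

Call:
send_rows --moves "0.002 -0.002 0.01 0 0 0 -1; 0 0 0.02 0 0 0 -1; 0 0 0.025 0 0 0 -1; 0 0 0.025 0 0 0 -1; 0 0 0.025 0 0 0 -1; 0 0 0.02 0 0 0 -1; 0 0 0.02 0 0 0 -1; 0 0 0.012 0 0 0 -1; 0 0 0.006 0 0 0 -1; 0 0 0 0 0 0 -1"

```text
time_s: 8.5
tool_pos: [507.8, 331.9, 56.1]
ee_rot: [0.001, 0.996, -0.085, -0.001]
ft_force: [-1.0, 0.0, -3.2]
grip_width: 0.274
grip_force: 59.3
```

Call:
send_rows --moves "0 0 0.002 0 0 0 -1; 0 0 0.002 0 0 0 -1; 0 0 0.002 0 0 0 -1; 0 0 0 0 0 0 -1"

```text
time_s: 8.9
tool_pos: [507.9, 332.5, 51.0]
ee_rot: [0.0, 0.996, -0.085, 0.0]
ft_force: [-0.4, 0.0, -3.5]
grip_width: 0.274
grip_force: 59.3
```

Call:
send_rows --moves "0 0 0.002 0 0 0 -1; 0 0 0.002 0 0 0 -1; 0 0 0.001 0 0 0 -1; 0 0 0 0 0 0 -1"

```text
time_s: 9.3
tool_pos: [507.7, 332.4, 45.6]
ee_rot: [0.0, 0.996, -0.085, -0.0]
ft_force: [-0.2, -0.8, -3.9]
grip_width: 0.274
grip_force: 59.3
```

Call:
send_rows --moves "0 0 0.001 0 0 0 -1; 0 0 0 0 0 0 -1; 0 0 0.001 0 0 0 -1; 0 0 0 0 0 0 -1"

```text
time_s: 9.7
tool_pos: [508.1, 332.8, 44.1]
ee_rot: [-0.0, 0.996, -0.085, 0.0]
ft_force: [-0.2, 0.7, -3.6]
grip_width: 0.277
grip_force: 59.5
```

Call:
send_rows --moves "0 0 0.001 0 0 0 -1; 0 0 0 0 0 0 -1; 0 0 0.001 0 0 0 -1; 0 0 0 0 0 0 -1"

```text
time_s: 10.1
tool_pos: [508.2, 332.9, 44.0]
ee_rot: [-0.0, 0.996, -0.085, 0.001]
ft_force: [-3.2, -2.2, 8.9]
grip_width: 0.276
grip_force: 60.7
```

```bash
python3 - <<'E'
from h import *
b=ctrl.get_image("scene")[190:290,410:510]
cv2.imwrite("pics/g4.png",cv2.convertScaleAbs(cv2.resize(b,None,fx=6,fy=6,interpolation=cv2.INTER_CUBIC),alpha=1.4,beta=20))
E
python3 go.py 508 330 44
```

```text
t 10.15 pos [508.1099 332.8877  43.9398] F [-2.7862 -2.9422  8.632 ] w 0.27702372525716434 60.65717160701752
shift m [ 0.0004  0.0029 -0.0001] rot [-0.0003 -0.0011  0.0009]
```

View pics/g4.png

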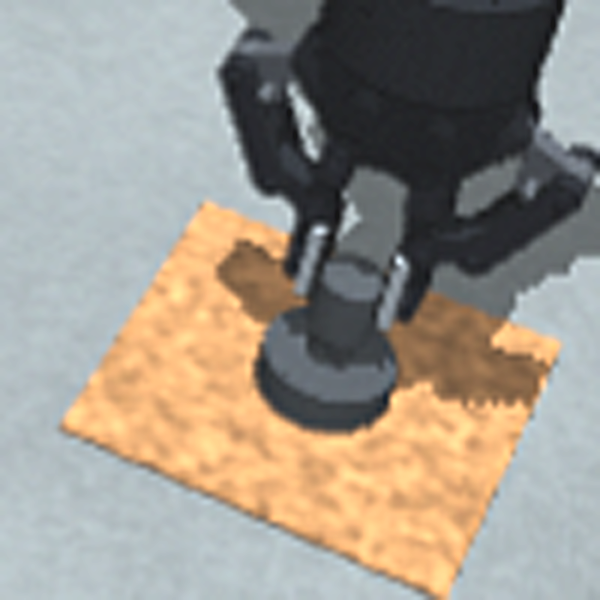

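The weight stands near the mat's centre, about (344,370) in the crop, with the force showing touchdown. I'll release it and back off.

Call:
send_rows --moves "0 0 -0.001 0 0 0 0; 0 0 0 0 0 0 0.5; 0 0 0 0 0 0 0.8; 0 0 0 0 0 0 0.8; 0 0 0 0 0 0 0.8; 0 0 0 0 0 0 0.8; 0 0 -0.02 0 0 0 0.8; 0 0 -0.03 0 0 0 0.8; 0 0 -0.04 0 0 0 0.8; 0 0 -0.04 0 0 0 1"

```text
time_s: 11.15
tool_pos: [507.5, 332.3, 173.7]
ee_rot: [0.0, 0.996, -0.085, -0.001]
ft_force: [1.4, -0.0, 0.7]
grip_width: 1.001
grip_force: 0.0
```

```bash
python3 go.py 580 -106 190
```

```text
t 11.15 pos [507.4766 332.2961 173.7211] F [ 1.3836 -0.0286  0.7345] w 1.0006148921560345 0.0
shift m [ 0.1456  0.4197 -0.0161] rot [0.0008 0.001  0.0009]
```

Call:
send_rows --moves "0.004 0.012 -0.01 0 0 0 1; 0.008 0.024 -0.005 0 0 0 1; 0.011 0.032 0 0 0 0 1; 0.011 0.032 0 0 0 0 1; 0.011 0.032 0 0 0 0 1; 0.011 0.032 0 0 0 0 1; 0.011 0.032 0 0 0 0 1; 0.011 0.032 0 0 0 0 1; 0.011 0.032 0 0 0 0 1; 0.011 0.032 0 0 0 0 1"

```text
time_s: 12.15
tool_pos: [556.6, 26.0, 187.3]
ee_rot: [0.0, 0.996, -0.085, -0.0]
ft_force: [0.6, 0.7, 0.1]
grip_width: 0.997
grip_force: 0.0
```

Call:
send_rows --moves "0.011 0.032 0 0 0 0 1; 0.011 0.032 0 0 0 0 1; 0.011 0.032 0 0 0 0 1; 0.009 0.025 0 0 0 0 1; 0.004 0.006 0 0 0 0 1; 0 0 0 0 0 0 1; 0 0 0 0 0 0 1; 0 0 0 0 0 0 1"

```text
time_s: 12.95
tool_pos: [580.8, -102.2, 187.9]
ee_rot: [-0.001, 0.997, -0.083, -0.0]
ft_force: [0.4, 0.8, 0.2]
grip_width: 1.003
grip_force: 0.0
```

```bash
python3 - <<'E'
from h import *
a=ctrl.get_image("scene");cv2.imwrite("pics/g5.png",cv2.convertScaleAbs(cv2.resize(a[130:290,185:515],None,fx=2.4,fy=2.4,interpolation=cv2.INTER_CUBIC),alpha=1.4,beta=20))
E
python3 go.py 580 -106 44
```

```text
t 13.0 pos [ 580.8705 -102.4639  188.0146] F [-0.0264  0.3909  0.0549] w 1.0045461624483853 0.0
shift m [-0.0003  0.0038  0.144 ] rot [-0.0011  0.0001  0.0045]
```

View pics/g5.png

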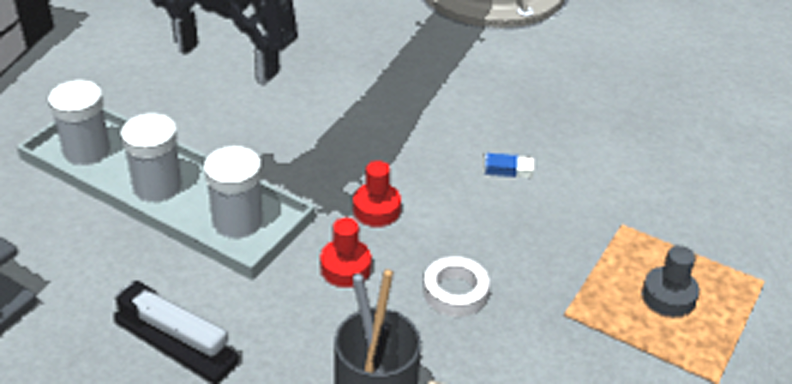

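The weight stands on the mat, at (672,280) in the crop. All three tins are upright, with lids at (76,100), (150,135) and (232,169).

```bash
python3 - <<'E'
from h import *
print("lidA",plane("scene",(185+232/2.4,130+169/2.4),81),plane("scene",(185+232/2.4,130+169/2.4),84),plane("top",(363.8,209.6),81))
print("mid",plane("scene",(185+150/2.4,130+135/2.4),81))
for z in(176,182,188,196,202):
    a=plane("scene",(185+187/2.4,130+47/2.4),z);b=plane("scene",(185+265/2.4,130+80/2.4),z)
    print(z,[(round((x-[581,-102.3,0])@[.985,-.17,0]),round((x-[581,-102.3,0])@[.17,.985,0])) for x in(a,b)])
E
```

```text
lidA [ 588.74853534 -103.51112876   81.        ] [ 591.76572927 -101.65342063   84.        ] [ 580.24749436 -106.48920541   81.        ]
mid [ 574.38416281 -208.8826854    81.        ]
176 [(-33, -80), (-30, 19)]
182 [(-26, -74), (-23, 25)]
188 [(-19, -68), (-17, 30)]
196 [(-11, -59), (-8, 37)]
202 [(-4, -53), (-1, 42)]
```

Call:
send_rows --moves "0 0.004 0.015 0 0 0 1; 0 0 0.025 0 0 0 1; 0 0 0.025 0 0 0 1; 0 0 0.02 0 0 0 1; 0 0 0.02 0 0 0 1; 0 0 0.015 0 0 0 1; 0 0 0.01 0 0 0 1; 0 0 0 0 0 0 1"

```text
time_s: 13.8
tool_pos: [579.0, -107.9, 56.5]
ee_rot: [-0.0, 0.996, -0.084, -0.002]
ft_force: [-0.7, 0.2, 0.2]
grip_width: 1.003
grip_force: 0.0
```

Call:
send_rows --moves "0 0 0.01 0 0 0 1; 0 0 0.01 0 0 0 1; 0 0 0 0 0 0 -1; 0 0 0 0 0 0 -1; 0 0 0 0 0 0 -1; 0 0 0 0 0 0 -1; 0 0 0 0 0 0 -1; 0 0 0 0 0 0 -1" --force 40

```text
time_s: 14.6
tool_pos: [580.6, -108.8, 38.3]
ee_rot: [-0.0, 0.996, -0.085, 0.0]
ft_force: [-0.6, 0.1, 0.2]
grip_width: 0.644
grip_force: 42.6
```

Call:
send_rows --moves "0 0 0 0 0 0 -1; 0 0 -0.003 0 0 0 -1; 0 0 -0.007 0 0 0 -1; 0 0 -0.01 0 0 0 -1; 0 0 -0.005 0 0 0 -1; 0 0 0 0 0 0 -1; 0 0 0 0 0 0 -1; 0 0 0 0 0 0 -1; 0 0 0 0 0 0 -1" --force 60

```text
time_s: 15.5
tool_pos: [579.8, -109.0, 62.4]
ee_rot: [-0.0, 0.996, -0.085, -0.001]
ft_force: [-0.5, 0.7, -2.1]
grip_width: 0.641
grip_force: 63.6
```

Call:
send_rows --moves "0 0 0 0 0 0 -1; 0 0 0 0 0 0 -1; 0 0 0 0 0 0 -1"

```text
time_s: 15.8
tool_pos: [580.1, -109.0, 62.8]
ee_rot: [-0.0, 0.996, -0.085, -0.0]
ft_force: [-0.0, -0.4, -1.6]
grip_width: 0.637
grip_force: 63.6
```

Call:
send_rows --moves "0 0 0 0 0 0 -1; 0 0 0 0 0 0 -1"

```text
time_s: 16.0
tool_pos: [580.2, -109.0, 62.9]
ee_rot: [0.0, 0.996, -0.085, -0.0]
ft_force: [-0.3, 0.2, -3.3]
grip_width: 0.643
grip_force: 63.6
```

About 2.3 N, so this tin is light. I'll put it back and try the middle one.

Call:
send_rows --moves "0 0 0.008 0 0 0 -1; 0 0 0.008 0 0 0 -1; 0 0 0.004 0 0 0 -1; 0 0 0.002 0 0 0 -1; 0 0 0.002 0 0 0 -1; 0 0 0 0 0 0 -1"

```text
time_s: 16.6
tool_pos: [580.2, -109.0, 38.7]
ee_rot: [0.0, 0.996, -0.085, -0.0]
ft_force: [-0.1, 0.1, -3.3]
grip_width: 0.639
grip_force: 63.6
```

Call:
send_rows --moves "0 0 0.001 0 0 0 -1; 0 0 0 0 0 0 -1"

```text
time_s: 16.8
tool_pos: [580.6, -109.0, 38.4]
ee_rot: [0.0, 0.996, -0.085, 0.0]
ft_force: [1.3, 0.1, -0.7]
grip_width: 0.638
grip_force: 63.6
```

Call:
send_rows --moves "0 0 0 0 0 0 0.5; 0 0 0 0 0 0 1; 0 0 0 0 0 0 1; 0 0 0 0 0 0 1; 0 0 0 0 0 0 1; 0 0 -0.01 0 0 0 1; 0 0 -0.025 0 0 0 1; 0 0 -0.03 0 0 0 1; 0 0 -0.03 0 0 0 1; 0 0 -0.02 0 0 0 1"

```text
time_s: 17.8
tool_pos: [581.5, -109.0, 156.4]
ee_rot: [0.0, 0.996, -0.085, 0.002]
ft_force: [-0.0, -0.5, -1.0]
grip_width: 0.997
grip_force: 0.0
```

```bash
python3 go.py 565 -217 150
```

```text
t 17.8 pos [ 581.4823 -109.0125  156.3503] F [-0.0216 -0.5038 -0.9856] w 0.9972371721105003 0.0
shift m [0.002  0.1092 0.0064] rot [-0.0001 -0.0043  0.0009]
```

Call:
send_rows --moves "0 0.01 0 0 0 0 1; 0 0.025 0 0 0 0 1; 0.001 0.03 0 0 0 0 1; 0.001 0.025 0 0 0 0 1; 0 0.015 0 0 0 0 1; 0 0.004 0 0 0 0 1; 0 0 0 0 0 0 1; 0 0 0 0 0 0 1"

```text
time_s: 18.6
tool_pos: [564.1, -214.5, 152.7]
ee_rot: [-0.001, 0.996, -0.084, -0.0]
ft_force: [0.5, 0.9, -0.2]
grip_width: 0.995
grip_force: 0.0
```

Call:
send_rows --moves "0 0 0.02 0 0 0 1; 0 0 0.025 0 0 0 1; 0 0 0.025 0 0 0 1; 0 0 0.02 0 0 0 1; 0 0 0.01 0 0 0 1; 0 0 0 0 0 0 1"

```text
time_s: 19.2
tool_pos: [562.9, -214.8, 51.4]
ee_rot: [-0.001, 0.996, -0.084, -0.002]
ft_force: [0.4, -0.2, 0.6]
grip_width: 1.0
grip_force: 0.0
```

```bash
python3 go.py 565 -217 38
```

```text
t 19.2 pos [ 562.8831 -214.8226   51.4363] F [ 0.3545 -0.2272  0.6223] w 1.0004017806854426 0.0
shift m [0.0025 0.0018 0.0134] rot [-0.0014  0.0033  0.003 ]
```

Call:
send_rows --moves "0.002 0.002 0.008 0 0 0 1; 0 0 0.005 0 0 0 1; 0 0 0 0 0 0 -1; 0 0 0 0 0 0 -1; 0 0 0 0 0 0 -1; 0 0 0 0 0 0 -1; 0 0 0 0 0 0 -1; 0 0 0 0 0 0 -1"

```text
time_s: 20.0
tool_pos: [565.9, -218.9, 40.7]
ee_rot: [-0.0, 0.996, -0.085, 0.001]
ft_force: [0.2, 1.6, 4.7]
grip_width: 0.64
grip_force: 62.9
```

Call:
send_rows --moves "0 0 -0.003 0 0 0 -1; 0 0 -0.007 0 0 0 -1; 0 0 -0.01 0 0 0 -1; 0 0 -0.005 0 0 0 -1; 0 0 0 0 0 0 -1; 0 0 0 0 0 0 -1; 0 0 0 0 0 0 -1; 0 0 0 0 0 0 -1"

```text
time_s: 20.8
tool_pos: [565.0, -219.0, 64.4]
ee_rot: [-0.0, 0.996, -0.085, -0.0]
ft_force: [-0.1, -0.1, -2.1]
grip_width: 0.636
grip_force: 63.2
```

Call:
send_rows --moves "0 0 0 0 0 0 -1; 0 0 0 0 0 0 -1; 0 0 0 0 0 0 -1"

```text
time_s: 21.1
tool_pos: [565.3, -219.1, 64.8]
ee_rot: [-0.0, 0.996, -0.085, -0.0]
ft_force: [-0.0, -0.1, -1.4]
grip_width: 0.637
grip_force: 63.2
```

Call:
send_rows --moves "0 0 0 0 0 0 -1; 0 0 0 0 0 0 -1"

```text
time_s: 21.3
tool_pos: [565.3, -219.1, 64.9]
ee_rot: [0.0, 0.996, -0.085, 0.0]
ft_force: [0.2, -0.2, -1.2]
grip_width: 0.64
grip_force: 63.2
```

Light too, about 1.6 N. I'll put it back and go to the third.

Call:
send_rows --moves "0 0 0.008 0 0 0 -1; 0 0 0.008 0 0 0 -1; 0 0 0.004 0 0 0 -1; 0 0 0.002 0 0 0 -1; 0 0 0.002 0 0 0 -1; 0 0 0 0 0 0 -1"

```text
time_s: 21.9
tool_pos: [565.5, -219.1, 41.0]
ee_rot: [0.0, 0.996, -0.085, 0.0]
ft_force: [0.7, 1.0, -1.8]
grip_width: 0.64
grip_force: 63.3
```

Call:
send_rows --moves "0 0 0.001 0 0 0 -1; 0 0 0 0 0 0 -1"

```text
time_s: 22.1
tool_pos: [565.8, -219.2, 40.7]
ee_rot: [0.0, 0.996, -0.085, 0.001]
ft_force: [-1.0, 0.0, 3.3]
grip_width: 0.639
grip_force: 63.5
```

Call:
send_rows --moves "0 0 0 0 0 0 0.5; 0 0 0 0 0 0 1; 0 0 0 0 0 0 1; 0 0 0 0 0 0 1; 0 0 0 0 0 0 1; 0 0 -0.01 0 0 0 1; 0 0 -0.025 0 0 0 1; 0 0 -0.03 0 0 0 1; 0 0 -0.03 0 0 0 1; 0 0 -0.02 0 0 0 1"

```text
time_s: 23.1
tool_pos: [566.6, -219.4, 158.4]
ee_rot: [0.001, 0.996, -0.085, 0.002]
ft_force: [0.5, -0.4, 0.0]
grip_width: 0.999
grip_force: 0.0
```

```bash
python3 go.py 545.5 -327 150
```

```text
t 23.1 pos [ 566.6095 -219.3629  158.3805] F [ 0.5377 -0.3671  0.0245] w 0.9994872349731039 0.0
shift m [-0.0026  0.1097  0.0084] rot [ 0.0007 -0.0043  0.0008]
```

Call:
send_rows --moves "0 0.01 0 0 0 0 1; -0.001 0.025 0 0 0 0 1; -0.001 0.03 0 0 0 0 1; 0 0.025 0 0 0 0 1; 0 0.015 0 0 0 0 1; 0 0.006 0 0 0 0 1; 0 0 0 0 0 0 1; 0 0 0 0 0 0 1"

```text
time_s: 23.9
tool_pos: [545.3, -326.1, 154.7]
ee_rot: [-0.001, 0.996, -0.084, 0.0]
ft_force: [0.2, 0.1, 0.3]
grip_width: 0.999
grip_force: 0.0
```

Call:
send_rows --moves "0 0 0.02 0 0 0 1; 0 0 0.025 0 0 0 1; 0 0 0.025 0 0 0 1; 0 0 0.02 0 0 0 1; 0 0 0.01 0 0 0 1; 0 0 0 0 0 0 1"

```text
time_s: 24.5
tool_pos: [544.0, -326.0, 53.4]
ee_rot: [-0.001, 0.996, -0.084, -0.001]
ft_force: [1.0, 0.3, 0.3]
grip_width: 0.998
grip_force: 0.0
```

```bash
python3 go.py 545.5 -328 38
```

```text
t 24.5 pos [ 544.0329 -325.9932   53.3763] F [0.9581 0.3468 0.2822] w 0.9982219772702813 0.0
shift m [0.0018 0.0018 0.0154] rot [-0.002   0.0031  0.0029]
```

Call:
send_rows --moves "0.002 0.002 0.008 0 0 0 1; 0 0 0.006 0 0 0 1; 0 0 0 0 0 0 -1; 0 0 0 0 0 0 -1; 0 0 0 0 0 0 -1; 0 0 0 0 0 0 -1; 0 0 0 0 0 0 -1; 0 0 0 0 0 0 -1"

```text
time_s: 25.3
tool_pos: [547.4, -328.6, 41.9]
ee_rot: [-0.001, 0.996, -0.084, 0.001]
ft_force: [-0.7, 4.6, 5.5]
grip_width: 0.642
grip_force: 62.8
```

Call:
send_rows --moves "0 0 -0.003 0 0 0 -1; 0 0 -0.007 0 0 0 -1; 0 0 -0.01 0 0 0 -1; 0 0 -0.005 0 0 0 -1; 0 0 0 0 0 0 -1; 0 0 0 0 0 0 -1; 0 0 0 0 0 0 -1; 0 0 0 0 0 0 -1"

```text
time_s: 26.1
tool_pos: [545.8, -330.3, 65.4]
ee_rot: [-0.0, 0.996, -0.085, -0.0]
ft_force: [-0.4, 0.5, -5.6]
grip_width: 0.639
grip_force: 64.0
```

Call:
send_rows --moves "0 0 0 0 0 0 -1; 0 0 0 0 0 0 -1; 0 0 0 0 0 0 -1"

```text
time_s: 26.4
tool_pos: [546.2, -330.4, 65.8]
ee_rot: [-0.0, 0.996, -0.085, -0.0]
ft_force: [-0.7, 0.1, -5.6]
grip_width: 0.641
grip_force: 64.0
```

Call:
send_rows --moves "0 0 0 0 0 0 -1; 0 0 0 0 0 0 -1"

```text
time_s: 26.6
tool_pos: [546.2, -330.5, 65.9]
ee_rot: [0.0, 0.996, -0.085, 0.0]
ft_force: [0.2, 0.2, -5.4]
grip_width: 0.637
grip_force: 64.0
```

5.5 N, so this is the full one. I'll raise it 80 mm more and hold.

Call:
send_rows --moves "0 0 -0.005 0 0 0 -1; 0 0 -0.015 0 0 0 -1; 0 0 -0.02 0 0 0 -1; 0 0 -0.02 0 0 0 -1; 0 0 -0.015 0 0 0 -1; 0 0 -0.005 0 0 0 -1; 0 0 0 0 0 0 -1; 0 0 0 0 0 0 -1; 0 0 0 0 0 0 -1; 0 0 0 0 0 0 -1"

```text
time_s: 27.6
tool_pos: [545.5, -330.2, 144.7]
ee_rot: [-0.0, 0.996, -0.085, -0.001]
ft_force: [0.1, -0.0, -4.1]
grip_width: 0.638
grip_force: 64.2
```

```bash
python3 - <<'E'
from h import *
a=ctrl.get_image("scene");cv2.imwrite("pics/g6.png",cv2.convertScaleAbs(cv2.resize(a[100:290,185:515],None,fx=2.4,fy=2.4,interpolation=cv2.INTER_CUBIC),alpha=1.4,beta=20))
E
python3 go.py 545 -330 146
```

```text
t 27.65 pos [ 545.7029 -330.2035  144.9078] F [ 0.5807  0.1675 -3.7556] w 0.6380582712546137 64.19757932424545
shift m [-0.0007 -0.0001 -0.0011] rot [-0.0006  0.0017  0.0009]
```

View pics/g6.png

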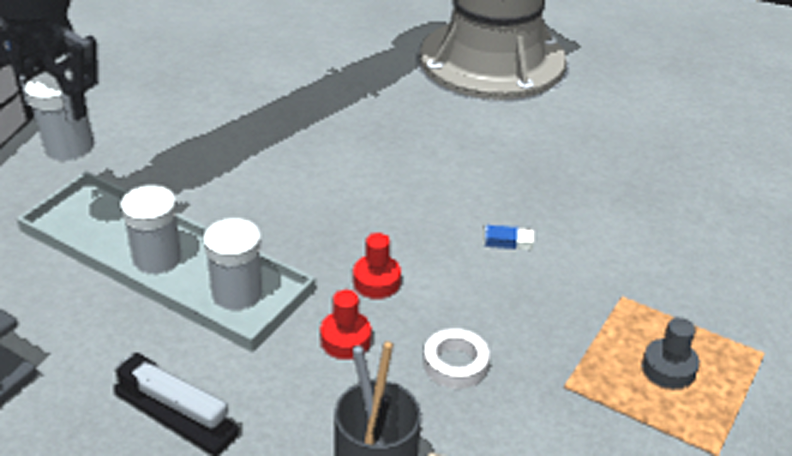

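The crop shows the tin held upright at (62,120), the other two standing in the tray, and the weight on the mat. I'll take more force samples to be sure.

Call:
send_rows --moves "0 0 0 0 0 0 -1; 0 0 0 0 0 0 -1; 0 0 0 0 0 0 -1"

```text
time_s: 27.95
tool_pos: [546.2, -330.5, 145.8]
ee_rot: [-0.0, 0.996, -0.085, -0.0]
ft_force: [0.4, 0.5, -3.8]
grip_width: 0.639
grip_force: 64.2
```

Call:
send_rows --moves "0 0 0 0 0 0 -1; 0 0 0 0 0 0 -1; 0 0 0 0 0 0 -1"

```text
time_s: 28.25
tool_pos: [546.2, -330.5, 145.9]
ee_rot: [0.0, 0.996, -0.085, 0.0]
ft_force: [0.6, 1.0, -5.3]
grip_width: 0.643
grip_force: 64.2
```

Call:
send_rows --moves "0 0 0 0 0 0 -1; 0 0 0 0 0 0 -1"

```text
time_s: 28.45
tool_pos: [546.2, -330.5, 145.9]
ee_rot: [0.0, 0.996, -0.085, 0.0]
ft_force: [-0.2, -0.6, -4.2]
grip_width: 0.64
grip_force: 64.2
```

Call:
send_rows --moves "0 0 0 0 0 0 -1; 0 0 0 0 0 0 -1"

```text
time_s: 28.65
tool_pos: [546.2, -330.5, 145.9]
ee_rot: [0.0, 0.996, -0.085, -0.0]
ft_force: [-1.1, 0.1, -4.6]
grip_width: 0.637
grip_force: 64.2
```

The means are about 4.7 N for this tin, 2.6 N and 1.6 N for the others. This one is clearly heaviest.

```bash
python3 -c "
from cell import ctrl
print(ctrl.finish_job())"
```

```text
the job is handed in; nothing more can be done
None
```

I handed the job in with the paperweight upright on the mat, the heaviest tin (about 4.7 N, against 2.6 N and 1.6 N for the others) held upright and still about 10 cm above the tray, and the other two standing in the tray; no verdict was returned.

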